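# Refit the disc and lid of the bench mixer and hold it at jog

## Task

The varnish mixer has just been cleaned: put the toothed mixing disc back on its square spindle, fully home, then drop the lid's two lugs through the notches of the pot's collar so that the lid lies flat. Twist the lid clockwise (seen from above) against its spring until its pointers stand at the single rib, the jog position half-way to the lock, and never on towards the two ribs where it locks. The spring would turn the lid back, so finish while still gripping the lid's handle and holding it at the single rib, and leave the varnish tin, brush and screwdriver where they are.

Things in the scene. Friction and masses are not known exactly. Their poses are not given: they have to be found in the camera images.
- mixer: Bench mixer, fixed: grey motor base 156 x 152 x 56 mm, on it an open steel pot with an aluminium collar round its mouth. Origin: centre of its underside, on the bench; z up, the black control panel faces -x, y to the left. The upright axis through the origin is that of pot, spindle and lid. Pot: 121 mm inside, floor 64 mm up.
- mouth (a point): Centre of the pot's mouth, level with the collar's top face, 120 mm above the mixer's origin; axes as the mixer's. Collar 148 mm outside; its inward flange, 5 mm thick, leaves a 103 mm opening (fingers fully open may not fit in), with two entry notches at +y and -y: 40 degrees wide, reaching out to 121 mm diameter.
- jog_rib (a point): Top of the single rib, the jog mark of the +y notch, 70 mm out on the collar's top face. Marks by each notch, in degrees clockwise seen from above: round pip at the notch's middle (0, entry), single rib at 42 (jog), pair of ribs at 84 (lock). The same marks are repeated half a turn round.
- spindle_tip (a point): Tip of the square steel spindle on the pot's axis, 96 mm above the bench, 24 mm below the collar's top. 12 mm square, 26 mm tall, last 4 mm tapering to 7 mm; stands on a round shoulder 20 mm wide, 26 mm below the tip. x and y axes square to its flats. It starts at any angle and turns only against drag (0.06 N m).
- mixing_disc: Steel toothed mixing disc, 70 mm diameter, with a square hub 22 x 22 x 45 mm. Origin: centre of the hub's underside; z up the hub, x and y square to its flats. Plate 9 to 11.5 mm, teeth 0 to 21 mm up. Square bore from below: 14 mm wide, 28 mm deep, square with the flats. Starts on the bench, hub up. Fully home the origin is 70 mm above the mixer's. 0.11 to 0.18 kg.
- hub_top (a point): Centre of the top of the disc's square hub, 45 mm above its underside. The bare, grippable part of the hub is the top 24 mm. Fully home it lies 5 mm below the collar's top; if it stands proud, the lid cannot close.
- lid: Aluminium bayonet lid, plate 126 mm diameter, top 21.5 mm up, underside 15.5 mm up, on a skirt of 95 mm diameter. Origin: centre of the skirt's lower edge; z up, handle and lugs along y. Starts on the bench, handle up. Fits either way round. Dropped in fully, the plate lies on the collar and the origin is 104.5 mm above the mixer's (118 mm while the lugs stand on the flange). 0.17 to 0.28 kg.
- lid_handle (a point): Centre of the top of the lid's black bar handle, 52 mm above the lid's origin: 16 mm thick (x), 72 mm long (y), its sides free from 24 to 52 mm above the lid's origin. Axes as the lid's.
- lid_lug (a point): Outer face of the lug at +y (the other is at -y), 56.5 mm from the lid's axis. Each lug is 30 degrees wide and 2 to 9 mm above the lid's origin; over it, on the plate's edge, a small pointed tab is the pointer, in line with the handle.
- switch_ring (a joint): Turn (rad) of the sprung switch ring under the collar's flange, clockwise from above, 0 at rest, 1.26 at most. The lugs meet it 0.31 rad past the notch's middle: lid twist = ring + 0.31. Spring 0.08 N m at 0, plus 0.25 per rad; it turns a freed lid back. Pointers at the single rib: 0.42. Above 0.8 sprung balls stiffen the turn; at 1.15 it locks with a click.
- varnish_tin: Bystander: varnish tin, 90 mm diameter, 99 mm tall, standing at the back right. Origin: centre of its underside.
- brush: Bystander: paint brush, 52 x 211 x 16 mm, lying behind the mixer, to its right. Origin: centre of its underside.
- driver: Bystander: screwdriver with a yellow-brown handle, 26 x 199 x 21 mm, lying at the back right. Origin: centre of its underside.
- bench_grinder: Bench grinder, fixed furniture behind the mixer and a little to the left: at most x 0.63 to 0.87, y -0.07 to 0.27 in world metres, 0.25 m tall. Not used; keep the arm clear of it when swinging across.
Mind the look-alikes: they are no part of the job. Leave any pink or turquoise look-alike of the mixing_disc alone.

How it is judged:
On the way, in this order (a step that is already met when the one before it is completed fails the run):
1. the mixing disc is fully home on the spindle and let go (z of mixing_disc in the frame of mixer below 0.0735 m and horizontal distance between mixing_disc and spindle_tip below 0.004 m and angle between mixing_disc's own z axis and vertical below 0.12 rad and contact force between the fingers and mixing_disc below 0.2 N), for 0.2 s.
2. the lid lies flat on the collar with its lugs through the notches, not yet turned to the single rib (z of lid in the frame of mixer below 0.1075 m and horizontal distance between lid and mouth below 0.006 m and angle between lid's own z axis and vertical below 0.06 rad and value of joint switch_ring below 0.2 rad), for 0.1 s.
At the end, for the whole second after the job is handed in: The gripper still grips the lid (over 3 N), at rest with its pointers within 8 degrees of the single rib (switch ring 0.28 to 0.56 rad); lid flat on the collar (3.5 mm depth, 6 mm centre), mixing disc fully home (3.5 mm); bystanders within 30 mm of where they stood (value of joint switch_ring between 0.28 and 0.56 rad and velocity of joint switch_ring between -0.1 and 0.1 rad/s and contact force between the fingers and lid above 3 N and z of lid in the frame of mixer below 0.108 m and horizontal distance between lid and mouth below 0.006 m and angle between lid's own z axis and vertical below 0.06 rad and z of mixing_disc in the frame of mixer below 0.0735 m and horizontal distance between mixing_disc and spindle_tip below 0.004 m and angle between mixing_disc's own z axis and vertical below 0.12 rad and distance of each of varnish_tin, brush, driver from where it was at the start of the episode below 0.03 m); the arm keeps its last pose, push and grip.
It fails at once if the lid is turned well past the single rib towards the lock (value of joint switch_ring above 0.75 rad).
It fails at once if a bystander is knocked away (distance of any of varnish_tin, brush, driver from where it was at the start of the episode above 0.03 m).
It also fails if it takes over 58 s, if anything falls off the work surface, if the arm or the gripper's body presses on something with over 40 N, if the wrist force passes 120 N, or if a joint passes its speed limit or range.

## Robot

A 6-joint arm with a two-finger parallel gripper is mounted at the origin on a cart in front of the work surface, level with it; the furniture and walls round the work are solid. World frame = base frame: x ahead of the robot, y to its left, z up, the work surface at z = 0. Lengths are in m, angles in rad, forces in N, time in s.
With the tool pointing down it reaches from about 0.35 to 0.975 m from the base axis. Payload 4.9 kg.
Tool frame: the origin (TCP) lies between the finger pads; the fingertips stand 19 mm ahead of it and the grasp point (between the pads) is the TCP; z points along the fingers, y is the line along which they close (so a half turn about z gives the same grasp; the last joint's range is limited). The gripper opens to 85 mm and grips with 20 to 120 N. Pads are 22 mm wide; open, the fingers measure 114 mm over their backs; the gripper's body (76 mm by 85 mm) begins 54 mm behind the grasp point. The pads swing forward as they close: fully open they stand 13 mm farther back than shut.
Start: joints at [-1.255, 0.053, 1.613, -0, 1.476, -0.119], TCP at [0.263, -0.567, 0.25] pointing down, gripper open.
Joint ranges: [-3.01, 3.01], [-1.01, 2.22], [0.06, 2.58], [-1.02, 4.17], [0.09, 2.62], [-3.14, 3.14]. Speed limits (rad/s): [2.57, 2.57, 3.14, 3.14, 3.14, 3.14].

## Interface

Orientations are given as a rotation vector (axis times angle).
In Python, from station import ctrl gives the robot as it stands. The module is installed in compiled form; this text tells all that it offers.
- The arm moves only by the tool servo_tool, never from a script. Its argument "increments" is a list that holds one entry, the list of rows, each a list of 5 numbers: the finger opening in cm, from 0 to 8.54, then the shift along the tool's x, y, z in cm, then the turn about the tool's z in degrees. A call has 1 to 5 rows; each row is the pose to reach, as a shift and turn from the pose commanded when the call began, along the tool's axes at that moment; what a row does not reach only later rows make up. A row lasts 1/10 s, in which the tool goes at most 50 mm and 8.59 degrees, less where a joint would pass 70% of its speed; a pose out of reach is approached as far as the arm can. A call with a gripper value outside its range is refused whole. The fingers move at their own pace and stop on an object; "newtons" is the grip in N (left out, the last holds). Time passes only in rows, so rows that repeat a pose let the fingers close. It gives the time, the measured TCP pose, the force, the opening and the grip force at its end, in the units of the state.
- ctrl.get_obs(): the state, without advancing time (a new reading comes with each control period).
- ctrl.get_image(name): name is "scene" or "side" or "wrist"; returns a dict with "img" (480x640x3 uint8, red, green, blue), "fx", "fy", "cx", "cy" (pixels), "rvec" (rotation vector, rad) and "tvec" (3), from world to camera coordinates, as OpenCV has them; the wrist camera has in their place "mount" (4x4, takes a point from camera to tool coordinates, whose origin is the TCP and whose axes are the flange's). Camera axes: x right, y down, z forward; pixel columns grow to the right and rows downward; lengths in m; the calibration is good to about 2 mm. A picture is of the moment at which its call begins: read the wrist's pose just before it. There is no depth.
- ctrl.finish_job(): hands the job in; it is judged then, once.
The state is a dict: "t": time; "q": joint angles; "dq": joint speeds; "effort": joint torques, N m; "tool_pos": TCP position; "tool_rot": TCP orientation; "contact_force": force on the tool from outside, world axes, zero at the start; "wrist_torque": the same for the moment, N m; "opening": finger opening in m; "grip_force": force on a finger pad.
Only numpy, scipy, OpenCV 4.12 (cv2) and the standard library are available. Lean on these libraries where they do the work, as an engineer would, in place of code of your own. Each camera call takes 0.05 s, during which the arm holds its last target. There are 200 camera calls.

## Working session

There is one attempt and no reset: what is moved stays moved. The work goes in short steps, Python scripts to look and compute and a tool call to move; the robot and the scene stay as the last step left them, time stands still between calls to the robot, and variables do not carry over. Pictures are saved under pics/ and viewed, at most 10 in all, crops included, and the job is handed in when it is done.

Besides the shell and the picture viewer there is one more tool, called after "Request:" by a JSON object that holds its "api" and its "payload", one argument or row to a line. servo_tool: Moves the arm, as the interface text tells. Its arguments: {"type":"object","properties":{"increments":{"type":"array"},"newtons":{"type":"number"}},"required":["increments"]}

```bash
mkdir -p pics; cat > h.py <<'E'
import numpy as np, cv2, pickle, sys
from scipy.spatial.transform import Rotation as R
from station import ctrl
def grab(name,tag):
    o=ctrl.get_obs(); d=ctrl.get_image(name)
    K=np.array([[d['fx'],0,d['cx']],[0,d['fy'],d['cy']],[0,0,1]])
    if 'mount' in d:
        T=np.eye(4);T[:3,:3]=R.from_rotvec(o['tool_rot']).as_matrix();T[:3,3]=o['tool_pos']
        C=T@np.array(d['mount']); Rw=C[:3,:3].T; t=-Rw@C[:3,3]
    else: Rw=R.from_rotvec(np.ravel(d['rvec'])).as_matrix(); t=np.ravel(d['tvec'])
    im=d['img'][:,:,::-1].copy(); pickle.dump((K,Rw,t,im),open(f'pics/{tag}.pkl','wb')); cv2.imwrite(f'pics/{tag}.png',im)
    return o
def load(tag): return pickle.load(open(f'pics/{tag}.pkl','rb'))
def ray(tag,uv):
    K,Rw,t,_=load(tag); return -Rw.T@t, Rw.T@np.linalg.inv(K)@np.array([*uv,1.])
def onz(tag,uv,z):
    c,d=ray(tag,uv); return c+d*(z-c[2])/d[2]
def tri(*obs):
    A=np.zeros((3,3));b=np.zeros(3)
    for tag,uv in obs:
        c,d=ray(tag,uv); d=d/np.linalg.norm(d); P=np.eye(3)-np.outer(d,d);A+=P;b+=P@c
    p=np.linalg.solve(A,b); return p
def proj(tag,p):
    K,Rw,t,_=load(tag); x=K@(Rw@np.array(p)+t); return x[:2]/x[2]
def crop(tag,x0,y0,w,h,s,out=None):
    im=load(tag)[3][y0:y0+h,x0:x0+w]; cv2.imwrite(f'pics/{out or tag+"_c"}.png',cv2.resize(im,None,fx=s,fy=s,interpolation=cv2.INTER_CUBIC))
E
python3 - <<'E'
from h import *
o=grab('scene','s0');grab('side','d0');grab('wrist','w0')
print(o)
for t in('s0','d0','w0'):print(t,ray(t,(320,240)))
E
```

```text
{'t': 0.0, 'q': array([-1.25500975e+00,  5.33252167e-02,  1.61429403e+00,  1.51386235e-05,
        1.47601652e+00, -1.18996767e-01]), 'dq': array([ 2.81365222e-04,  1.19946832e-03, -2.26006755e-03, -1.93617959e-05,
        1.82195416e-03,  4.78718689e-04]), 'effort': array([ 2.42085189e-04, -3.93680799e+01, -3.70175171e+01, -1.46939415e-04,
        7.18542491e-03,  1.49207196e-06]), 'tool_pos': array([ 0.26308046, -0.56628486,  0.24908259]), 'tool_rot': array([-3.06566372e+00, -6.77148379e-01,  2.91526330e-04]), 'contact_force': array([-0.31894561,  0.0547969 ,  0.09576396]), 'wrist_torque': array([-0.02283124, -0.06715166, -0.03466822]), 'grip_force': 0.0, 'opening': 0.08565952219945679}
s0 (array([-0.42378249, -0.63006024,  0.97475641]), array([ 0.68107228,  0.42014556, -0.59972555]))
d0 (array([0.04432628, 1.24031098, 0.68299669]), array([ 0.3388594 , -0.86047017, -0.38062512]))
w0 (array([ 0.33624942, -0.53341586,  0.37185313]), array([-0.30103286, -0.12382252, -0.94567886]))
```

View pics/s0.png

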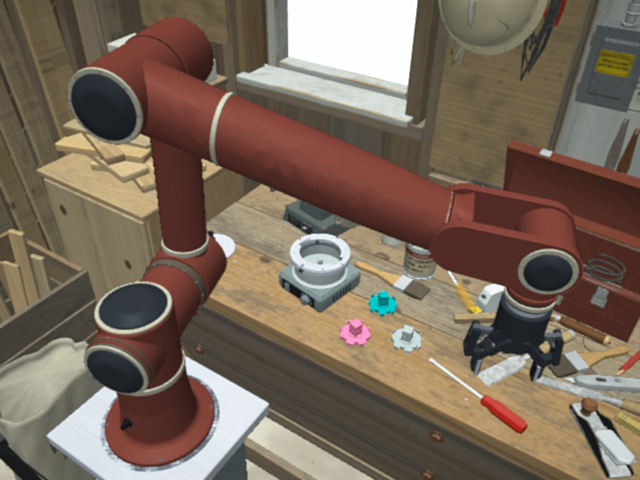

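View pics/d0.png

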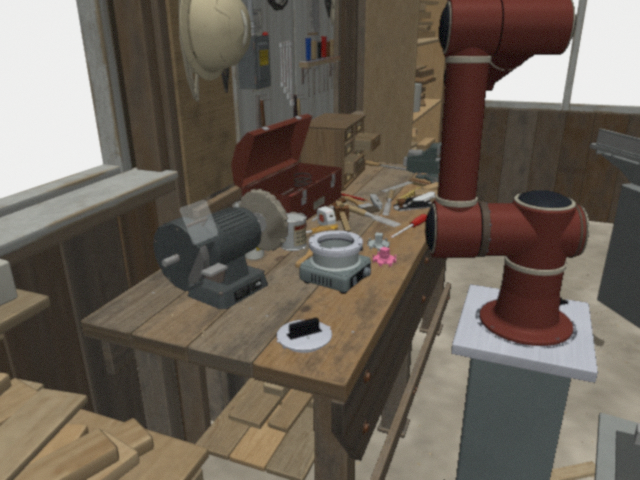

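The scene view shows the mixer at (320,270). There are three discs: pink (355,332), turquoise (383,303) and bare steel (406,338). The steel one fits, since the other two are the coloured look-alikes. The lid shows in the side view at (304,335). A crop will confirm the disc.

```bash
python3 - <<'E'
from h import *
print('hubtop s',onz('s0',(405,329),.045),'side',onz('d0',(377,237),.045))
print('tri', tri(('s0',(405,329)),('d0',(377,237))))
print('mouth',onz('s0',(320,249),.12),onz('d0',(336,241),.12),tri(('s0',(320,249)),('d0',(336,241))))
print('lid',onz('d0',(304,326),.052),onz('d0',(304,335),.0215),'s',onz('s0',(226,245),.02))
print('pink',onz('s0',(355,324),.045),'turq',onz('s0',(383,295),.045),'tin',onz('s0',(420,245),.099))
a=load('s0')[3][270:360,335:435];b=load('d0')[3][215:365,260:410]
a=cv2.resize(a,(500,450),interpolation=cv2.INTER_CUBIC)
b=cv2.resize(b,(450,450)[:2],interpolation=cv2.INTER_CUBIC)
cv2.imwrite('pics/c0.png',cv2.resize(np.hstack([a,b]),None,fx=.84,fy=.84))
E
```

```text
hubtop s [ 0.45522174 -0.32082771  0.045     ] side [ 0.45337135 -0.2872393   0.045     ]
tri [ 0.46292843 -0.31741061  0.03385333]
mouth [ 0.5156338  -0.05116733  0.12      ] [ 0.50199658 -0.04092367  0.12      ] [ 0.50950681 -0.05243187  0.11873197]
lid [0.45707581 0.29313318 0.052     ] [0.46202173 0.28288421 0.0215    ] s [0.49553445 0.24254238 0.02      ]
pink [ 0.40600058 -0.21785895  0.045     ] turq [ 0.52935227 -0.22619692  0.045     ] tin [ 0.69635454 -0.24153663  0.099     ]
```

View pics/c0.png

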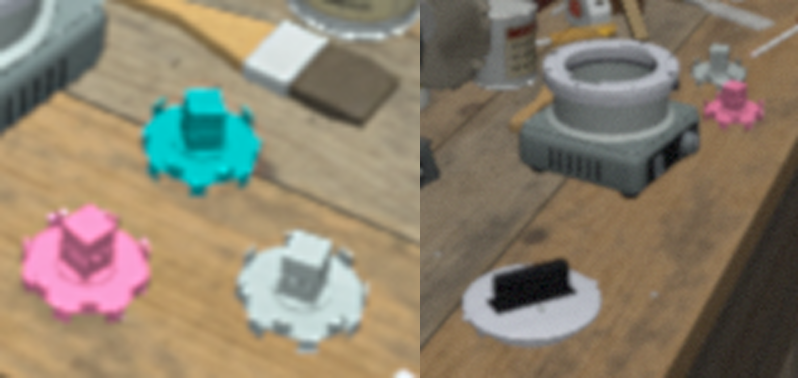

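Confirmed: the bare steel disc has its hub top at about scene (407,329), and the turquoise and pink ones stay alone. Next, the wrist camera goes over it.

Request:
{"api": "servo_tool", "payload": {
  "increments": [
    [[8.5, 28, -14, 0, 0], [8.5, 28, -14, 0, 0], [8.5, 28, -14, 0, 0], [8.5, 28, -14, 0, 0], [8.5, 28, -14, 0, 0]]
  ]
}}

```text
t: 0.65
tool_pos: [0.4197, -0.3694, 0.25]
tool_rot: [-3.068, -0.677, 0.0]
contact_force: [0.6, -0.1, -0.0]
opening: 0.0851
grip_force: 0.0
```

Request:
{"api": "servo_tool", "payload": {
  "increments": [
    [[8.5, 5, -2.5, 0, 0], [8.5, 5, -2.5, 0, 0], [8.5, 5, -2.5, 0, 0], [8.5, 5, -2.5, 0, 0], [8.5, 5, -2.5, 0, 0]]
  ]
}}

```text
t: 1.15
tool_pos: [0.4529, -0.3288, 0.2501]
tool_rot: [3.068, 0.674, -0.001]
contact_force: [-0.5, -0.9, -0.3]
opening: 0.0848
grip_force: 0.0
```

```bash
python3 - <<'E'
from h import *
o=grab('wrist','w1');print(o['tool_pos'],o['tool_rot'],o['t'],o['q'])
for z in(.0,.045):print(proj('w1',(.457,-.32,z)), proj('w1',(.512,-.05,.12)))
E
```

```text
[ 0.45291196 -0.32875939  0.25011754] [ 3.06834927e+00  6.74338325e-01 -7.49916689e-04] 1.15 [-7.60667662e-01 -1.02624029e-01  1.76577480e+00 -4.06712335e-04
  1.47869523e+00  3.77499817e-01]
[317.8258344  187.14634372] [-86.37036989 -61.00739873]
[316.92659165 197.03616596] [-86.37036989 -61.00739873]
```

Request:
{"api": "servo_tool", "payload": {
  "increments": [
    [[8.5, -4, 4, 6, 0], [8.5, -4, 4, 6, 0], [8.5, -4, 4, 6, 0], [8.5, -4, 4, 6, 0], [8.5, -4, 4, 6, 0]]
  ]
}}

```text
t: 1.7
tool_pos: [0.4348, -0.3811, 0.1919]
tool_rot: [3.066, 0.676, 0.002]
contact_force: [0.5, -0.4, 0.1]
opening: 0.0849
grip_force: 0.0
```

```bash
python3 - <<'E'
from h import *
o=grab('wrist','w2');print(o['tool_pos'],o['tool_rot'],o['t'])
ims=[]
for t in('w1','w2'):
    u,v=proj(t,(.457,-.32,.02));x0,y0=int(u)-65,int(v)-75;x0=max(x0,0);y0=max(y0,0);print(t,x0,y0)
    ims.append(cv2.resize(load(t)[3][y0:y0+150,x0:x0+130],(390,450),interpolation=cv2.INTER_CUBIC))
cv2.imwrite('pics/c1.png',np.hstack(ims))
E
```

```text
[ 0.43479353 -0.38113353  0.19188668] [3.06605319e+00 6.76467321e-01 2.16991323e-03] 1.7
w1 252 116
w2 198 82
```

View pics/c1.png

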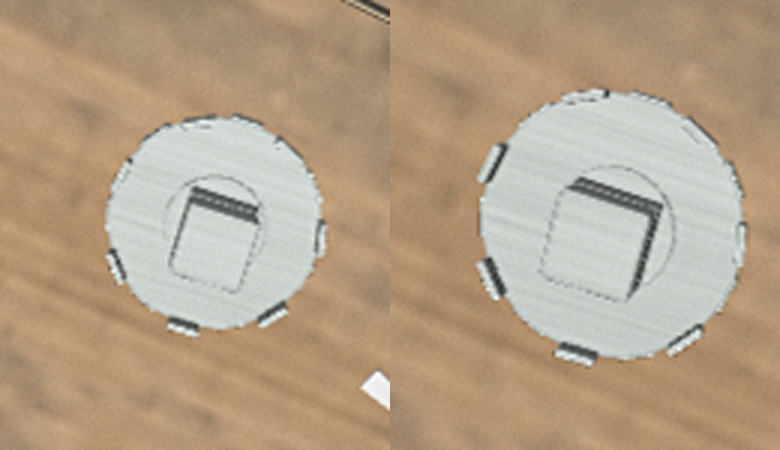

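```bash
python3 - <<'E'
from h import *
A=np.array([(190,204),(257,221),(240,293),(168,274)])/3+[252,116]
B=np.array([(180,188),(260,215),(237,299),(151,273)])/3+[198,82]
P=np.array([tri(('w1',a),('w2',b)) for a,b in zip(A,B)]);print(P,P.mean(0))
for t,X in(('w1',A),('w2',B)):
    Q=np.array([onz(t,a,.045) for a in X]);print(Q.mean(0));e=np.diff(np.vstack([Q,Q[:1]]),axis=0);print(np.degrees(np.arctan2(e[:,1],e[:,0]))%90,np.linalg.norm(e[:,:2],axis=1))
o=ctrl.get_obs();M=R.from_rotvec(o['tool_rot']).as_matrix();print('tool x az',np.degrees(np.arctan2(M[1,0],M[0,0])))
print('err tool',M.T@(P.mean(0)-o['tool_pos']))
E
```

```text
[[ 0.46593014 -0.31458562  0.03572045]
 [ 0.46913203 -0.3346436   0.03721964]
 [ 0.45040842 -0.33784729  0.0501263 ]
 [ 0.44597167 -0.31673855  0.04489215]] [ 0.45786057 -0.32595376  0.04198964]
[ 0.45789919 -0.32571492  0.045     ]
[10.41831952 12.24793816  9.55689899  7.05594002] [0.02014076 0.02224666 0.02214036 0.02194023]
[ 0.45861626 -0.32634206  0.045     ]
[6.33056144 7.55472765 7.75475282 2.82450608] [0.01928432 0.02060355 0.02102508 0.02116102]
tool x az 24.92174319377486
err tool [ 0.04371825 -0.04071737  0.15012823]
```

Request:
{"api": "servo_tool", "payload": {
  "increments": [
    [[8.5, 4.4, -4.1, 8, 17], [8.5, 4.4, -4.1, 8, 17], [8.5, 4.4, -4.1, 8, 17], [8.5, 4.4, -4.1, 8, 17], [8.5, 4.4, -4.1, 8, 17]]
  ]
}}

```text
t: 2.25
tool_pos: [0.4583, -0.3262, 0.113]
tool_rot: [3.13, 0.219, 0.005]
contact_force: [0.2, -0.4, 0.7]
opening: 0.0848
grip_force: 0.0
```

```bash
python3 - <<'E'
from h import *
o=grab('wrist','w3');M=R.from_rotvec(o['tool_rot']).as_matrix();print(o['tool_pos'],'az',np.degrees(np.arctan2(M[1,0],M[0,0])),o['q'])
print(proj('w3',(.4582,-.326,.045)))
crop('w3',120,0,400,300,2)
E
```

```text
[ 0.45831941 -0.32620094  0.1129511 ] az 7.986214386370973 [-7.50739617e-01  2.78365284e-02  1.87775785e+00 -2.31478752e-04
  1.23145165e+00  6.80752470e-01]
[322.18022241 266.39342818]
```

View pics/w3_c.png

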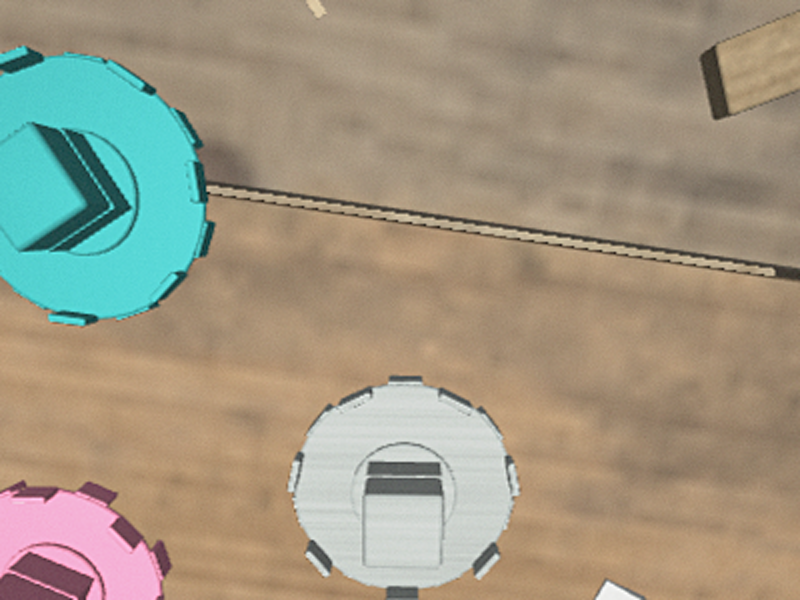

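The steel hub sits square to the tool, at (321,265) against a predicted (322,266). Descend and grip.

Request:
{"api": "servo_tool", "payload": {
  "increments": [
    [[8.5, 0, 0, 4, 0], [8.5, 0, 0, 7, 0], [8.5, 0, 0, 7, 0], [5, 0, 0, 7, 0], [4, 0, 0, 7, 0]]
  ],
  "newtons": 40
}}

```text
t: 2.8
tool_pos: [0.4585, -0.3267, 0.0432]
tool_rot: [3.131, 0.216, 0.005]
contact_force: [0.5, 0.1, -0.2]
opening: 0.0586
grip_force: 0.0
```

Request:
{"api": "servo_tool", "payload": {
  "increments": [
    [[1, 0, 0, 0, 0], [1, 0, 0, 0, 0], [1, 0, 0, 0, 0], [1, 0, 0, 0, 0], [1, 0, 0, 0, 0]]
  ]
}}

```text
t: 3.3
tool_pos: [0.4578, -0.3256, 0.0418]
tool_rot: [3.133, 0.217, 0.002]
contact_force: [-1.0, 1.2, 5.7]
opening: 0.0214
grip_force: 39.8
```

Request:
{"api": "servo_tool", "payload": {
  "increments": [
    [[1, 0, 0, 0, 0], [1, 0, 0, -2, 0], [1, 0, 0, -7, 0], [1, 0, 0, -12, 0], [1, 0, 0, -16, 0]]
  ]
}}

```text
t: 3.8
tool_pos: [0.4571, -0.3249, 0.2027]
tool_rot: [3.133, 0.217, 0.002]
contact_force: [0.6, 0.2, -1.6]
opening: 0.0212
grip_force: 39.6
```

Request:
{"api": "servo_tool", "payload": {
  "increments": [
    [[1, 3, -25.6, -6, 0], [1, 3, -25.6, -6, 0], [1, 3, -25.6, -6, 0], [1, 3, -25.6, -6, 0], [1, 3, -25.6, -6, 0]]
  ]
}}

```text
t: 4.3
tool_pos: [0.4509, -0.0796, 0.2568]
tool_rot: [-3.134, -0.216, 0.001]
contact_force: [1.1, 0.0, -1.2]
opening: 0.0212
grip_force: 39.9
```

Request:
{"api": "servo_tool", "payload": {
  "increments": [
    [[1, 0, -3, 0, 0], [1, 0, -3, 0, 0], [1, 0, -3, 0, 0], [1, 0, -3, 0, 0], [1, 0, -3, 0, 0]]
  ]
}}

```text
t: 4.8
tool_pos: [0.4476, -0.0527, 0.2565]
tool_rot: [-3.134, -0.214, 0.002]
contact_force: [-0.2, -0.3, -1.9]
opening: 0.0213
grip_force: 39.9
```

```bash
python3 - <<'E'
from h import *
o=grab('wrist','w4');M=R.from_rotvec(o['tool_rot']).as_matrix();print(o['tool_pos'],o['t'],'az',np.degrees(np.arctan2(M[1,0],M[0,0])),o['q'])
print(proj('w4',(.512,-.052,.096)),proj('w4',(.512,-.052,.12)),load('w4')[0])
E
```

```text
[ 0.44755286 -0.05273471  0.25647102] 4.8 az 7.811208944577471 [-2.82584321e-01 -3.88894517e-01  1.99239133e+00 -1.85199141e-04
  1.53910275e+00  1.15188677e+00]
[334.60688162 133.92012137] [335.495366   136.12734844] [[379.11960145   0.         324.87595433]
 [  0.         379.11960145 236.28759381]
 [  0.           0.           1.        ]]
```

View pics/w4.png

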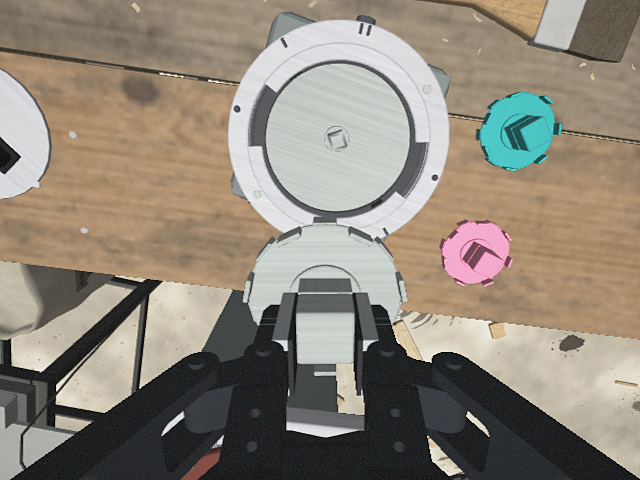

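Wrist view: the pot is centred at (339,130), the spindle at (337,138) and the entry pips at (237,108) and (434,177). The held disc is below them. A second view follows for height and angle.

Request:
{"api": "servo_tool", "payload": {
  "increments": [
    [[1, 2, 4, 0, 0], [1, 2, 4, 0, 0], [1, 2, 4, 0, 0], [1, 2, 4, 0, 0], [1, 2, 4, 0, 0]]
  ]
}}

```text
t: 5.35
tool_pos: [0.4727, -0.0883, 0.257]
tool_rot: [-3.134, -0.217, -0.0]
contact_force: [0.6, -0.3, -2.0]
opening: 0.0211
grip_force: 40.3
```

```bash
python3 - <<'E'
from h import *
o=grab('wrist','w5');M=R.from_rotvec(o['tool_rot']).as_matrix();print(o['tool_pos'],o['t'],'az',np.degrees(np.arctan2(M[1,0],M[0,0])))
def circ(t):
    im=load(t)[3];u,v=proj(t,(.512,-.052,.12))
    return int(u),int(v)
A=load('w4')[3][113:163,312:362]
u,v=proj('w5',tri(('w4',(337,138)),('w4',(337.,138.1))) if 0 else onz('w4',(337,138),.096));u,v=int(u),int(v);print(u,v)
B=load('w5')[3][v-25:v+25,u-25:u+25]
a=cv2.resize(A,(400,400),interpolation=cv2.INTER_CUBIC);b=cv2.resize(B,(400,400),interpolation=cv2.INTER_CUBIC)
C=load('w5')[3][v-130:v+130,u-130:u+130];print(C.shape)
cv2.imwrite('pics/c2.png',np.hstack([a,b]))
cv2.imwrite('pics/c3.png',cv2.resize(C,None,fx=2.3,fy=2.3))
E
```

```text
[ 0.47267554 -0.08834284  0.2570228 ] 5.35 az 7.92234082290124
284 165
(260, 260, 3)
```

View pics/c2.png

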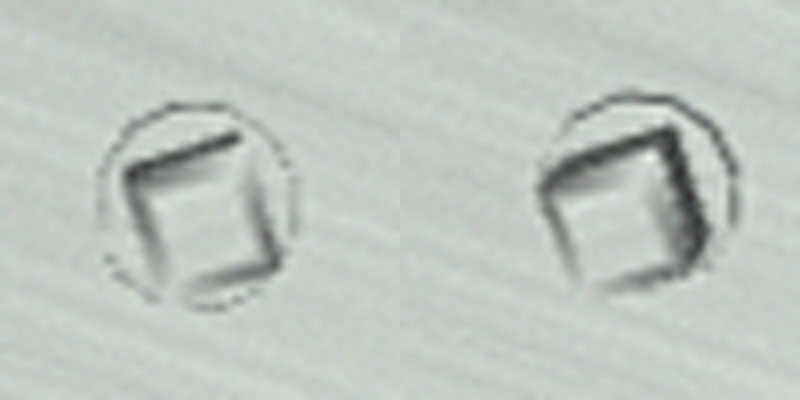

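```bash
python3 - <<'E'
from h import *
A=(337.3,140.1);B=(286.1,168.1)
p=tri(('w4',A),('w5',B));print('spindle .092',p,onz('w4',A,.092),onz('w5',B,.092))
def ang(t,o,x,z=.092):
    q=[onz(t,np.array(i)/8+o,z) for i in x];d=q[1]-q[0];return np.degrees(np.arctan2(d[1],d[0]))%90
o4=(312,113);o5=(209+50,140)
print([ang('w4',o4,x) for x in([(125,175),(242,132)],[(125,175),(165,290)],[(250,180),(278,265)],[(190,288),(278,265)])])
print([ang('w5',o5,x) for x in([(140,188),(255,140)],[(140,188),(178,280)],[(200,290),(290,268)])])
# collar rim ellipse fit
for t in('w4','w5'):
    K,Rw,tt,im=load(t)
    c=p.copy();c[2]=.12;best=None
    g=cv2.GaussianBlur(cv2.cvtColor(im,cv2.COLOR_BGR2GRAY),(3,3),0).astype(float)
    th=np.radians(np.arange(0,360,1))
    def ring(x,y,r,z):
        P=np.c_[x+r*np.cos(th),y+r*np.sin(th),0*th+z];q=(P@Rw.T+tt)@K.T;return (q[:,:2]/q[:,2:]).astype(np.float32)
    def val(x,y,r,z):
        q=ring(x,y,r,z);return cv2.remap(g.astype(np.float32),q[:,0],q[:,1],cv2.INTER_LINEAR).ravel()
    res=[]
    for x in np.arange(c[0]-.015,c[0]+.015,.001):
        for y in np.arange(c[1]-.015,c[1]+.015,.001):
            s=np.abs(val(x,y,.0725,.12)-val(x,y,.0755,.12)).clip(0,60)
            res.append((s[s.argsort()][60:].mean(),x,y))
    print(t,sorted(res)[-3:])
pips=[onz('w4',(237,108.5),.121),onz('w4',(434,177.5),.121)];d=pips[0]-pips[1];print('pips',pips,np.mean(pips,0),np.linalg.norm(d),np.degrees(np.arctan2(d[1],d[0])))
E
```

```text
spindle .092 [ 0.50749704 -0.05487052  0.09187735] [ 0.50769724 -0.05472774  0.092     ] [ 0.50732293 -0.05501575  0.092     ]
[np.float64(27.40708323688974), np.float64(27.696171909335362), np.float64(27.384851400405807), np.float64(22.196430757474488)]
[np.float64(30.054244700469987), np.float64(28.55995183530655), np.float64(21.563749171936834)]
w4 [(np.float32(54.718998), np.float64(0.5064970425505883), np.float64(-0.05487052175495921)), (np.float32(57.277058), np.float64(0.5074970425505883), np.float64(-0.05387052175495921)), (np.float32(57.34243), np.float64(0.5074970425505883), np.float64(-0.05487052175495921))]
w5 [(np.float32(54.031746), np.float64(0.5074970425505883), np.float64(-0.05387052175495921)), (np.float32(55.340885), np.float64(0.5064970425505883), np.float64(-0.05487052175495921)), (np.float32(58.91432), np.float64(0.5074970425505883), np.float64(-0.05487052175495921))]
pips [array([0.5205078 , 0.01346963, 0.121     ]), array([ 0.49413302, -0.12250892,  0.121     ])] [ 0.50732041 -0.05451964  0.121     ] 0.13851279677616002 79.02305427706268
```

View pics/c3.png

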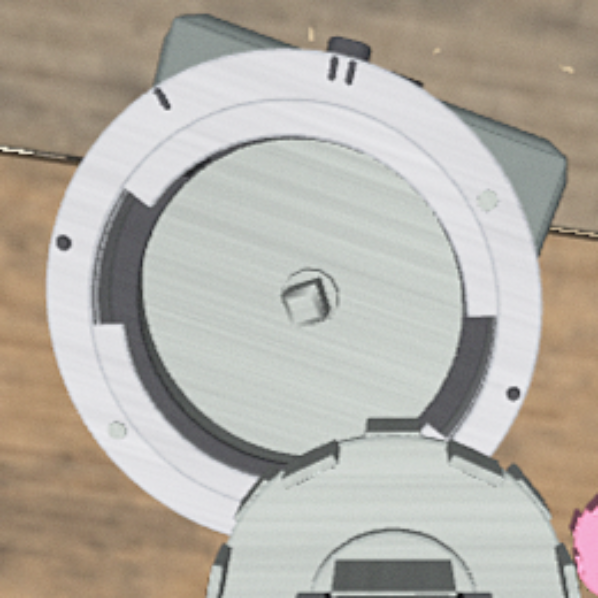

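```bash
python3 - <<'E'
from h import *
o=ctrl.get_obs();M=R.from_rotvec(o['tool_rot']).as_matrix();P=o['tool_pos']
print('delta tool',M.T@(np.array([.5075,-.0548,.2])-P),'tilt',M[:,2])
# hub top front edge at z -3mm, x=+11, corners y +-11 ; plate circle front
for l in([.011,-.011,-.003],[.011,.011,-.003],[-.011,-.011,-.003],[.011,-.011,.021],[.035,0,.0305],[.012,0,.0305]):print(l,proj('w5',P+M@l))
crop('w5',200,200,240,180,3.3,'c4')
E
```

```text
delta tool [ 0.03907086 -0.02834187  0.05709096] tilt [ 2.49465721e-04  2.31650636e-05 -9.99999969e-01]
[0.011, -0.011, -0.003] [291.12787028 314.97404242]
[0.011, 0.011, -0.003] [352.7246125 314.9542363]
[-0.011, -0.011, -0.003] [292.78900966 366.71108097]
[0.011, -0.011, 0.021] [295.97020924 285.45852634]
[0.035, 0, 0.0305] [322.3404157  223.79080646]
[0.012, 0, 0.0305] [322.46170738 273.90856728]
```

View pics/c4.png

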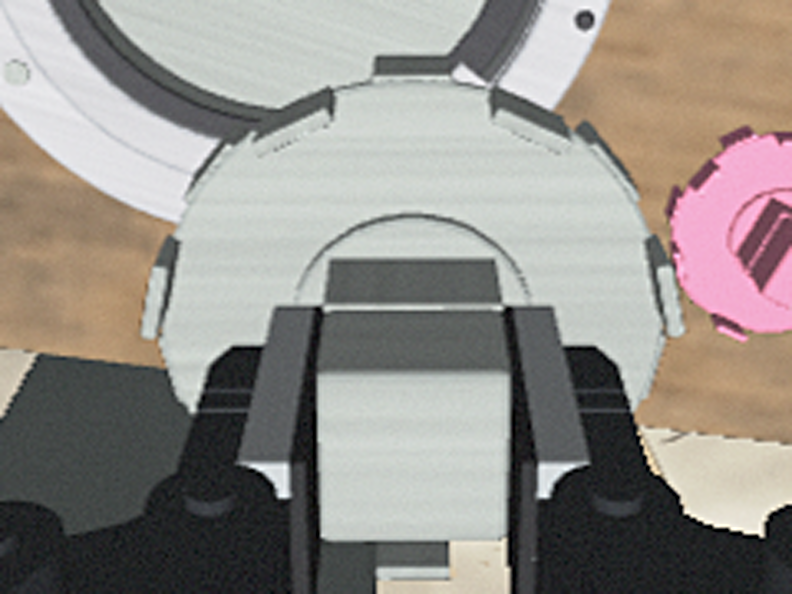

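Request:
{"api": "servo_tool", "payload": {
  "increments": [
    [[1, 3.86, -2.98, 2, -8], [1, 3.86, -2.98, 6, -16], [1, 3.86, -2.98, 9, -19], [1, 3.86, -2.98, 10, -19], [1, 3.86, -2.98, 10, -19]]
  ]
}}

```text
t: 5.9
tool_pos: [0.5058, -0.0532, 0.1554]
tool_rot: [-3.054, -0.729, 0.005]
contact_force: [0.1, 0.4, -2.0]
opening: 0.0214
grip_force: 40.2
```

Request:
{"api": "servo_tool", "payload": {
  "increments": [
    [[1, 0, 0, 0, 0], [1, 0, 0, 0.8, 0], [1, 0, 0, 1.4, 0], [1, 0, 0, 1.8, 0], [1, 0, 0, 2, 0]]
  ]
}}

```text
t: 6.4
tool_pos: [0.5068, -0.0538, 0.1365]
tool_rot: [-3.055, -0.731, 0.001]
contact_force: [-0.7, -0.1, -0.9]
opening: 0.0209
grip_force: 40.3
```

Request:
{"api": "servo_tool", "payload": {
  "increments": [
    [[1, 0, 0, 0.2, 0], [1, 0, 0, 0.4, 0], [1, 0, 0, 0.6, 0], [1, 0, 0, 0.8, 0], [1, 0, 0, 0.8, 0]]
  ]
}}

```text
t: 6.9
tool_pos: [0.5069, -0.0537, 0.1286]
tool_rot: [-3.055, -0.731, 0.001]
contact_force: [-0.1, 0.5, -1.6]
opening: 0.0206
grip_force: 40.3
```

Request:
{"api": "servo_tool", "payload": {
  "increments": [
    [[1, 0, 0, 0.4, 0], [1, 0, 0, 0.8, 0], [1, 0, 0, 1.2, 0], [1, 0, 0, 1.5, 0], [1, 0, 0, 1.5, 0]]
  ]
}}

```text
t: 7.4
tool_pos: [0.5066, -0.0537, 0.1132]
tool_rot: [-3.055, -0.731, 0.002]
contact_force: [-0.5, 0.1, -2.4]
opening: 0.0214
grip_force: 40.3
```

Request:
{"api": "servo_tool", "payload": {
  "increments": [
    [[1, 0, 0, 0.1, 0], [1, 0, 0, 0.2, 0], [1, 0, 0, 0.2, 0], [1, 0, 0, 0.2, 0], [1, 0, 0, 0.2, 0]]
  ]
}}

```text
t: 7.9
tool_pos: [0.5072, -0.0538, 0.1121]
tool_rot: [3.055, 0.731, 0.0]
contact_force: [-1.2, 1.1, -0.6]
opening: 0.0214
grip_force: 40.3
```

Request:
{"api": "servo_tool", "payload": {
  "increments": [
    [[4, 0, 0, 0, 0], [4, 0, 0, 0, 0], [4, 0, 0, 0, 0], [4, 0, 0, 0, 0], [4, 0, 0, -0.5, 0]]
  ]
}}

```text
t: 8.4
tool_pos: [0.5066, -0.0537, 0.1165]
tool_rot: [-3.055, -0.731, 0.002]
contact_force: [0.7, -0.5, -0.6]
opening: 0.0401
grip_force: 0.0
```

Request:
{"api": "servo_tool", "payload": {
  "increments": [
    [[4, 0, 0, -4, 0], [4, 0, 0, -8, 0], [4, 0, 0, -13, 0], [6, 0, 0, -13.5, 0], [8.5, 0, 0, -13.5, 0]]
  ]
}}

```text
t: 8.9
tool_pos: [0.5084, -0.0541, 0.2552]
tool_rot: [3.053, 0.73, 0.008]
contact_force: [-0.1, 0.7, -0.6]
opening: 0.0678
grip_force: 0.0
```

```bash
python3 - <<'E'
from h import *
o=grab('wrist','w6');M=R.from_rotvec(o['tool_rot']).as_matrix();print(o['tool_pos'],o['t'])
# edges of disc: fit plate circle for xy; hub top corners predicted
for z in(.115,.125):
  print(z,[np.round(proj('w6',np.array([.5075,-.0548,z])+M@[a*.011,b*.011,0]),1) for a,b in((1,-1),(1,1),(-1,1),(-1,-1))])
u,v=map(int,proj('w6',(.5075,-.0548,.115)));print(u,v)
crop('w6',u-100,v-75,200,150,4,'c5')
d=M.T@(np.array([.458,.285,.25])-o['tool_pos']);print('to lid',d, o['q'])
E
```

```text
[ 0.50835242 -0.05413029  0.25516327] 8.9
0.115 [array([308.1, 214.2]), array([338.8, 214.2]), array([338.4, 243.1]), array([308.5, 243.1])]
0.125 [array([307.5, 217.9]), array([339.3, 217.9]), array([338.9, 247.8]), array([308. , 247.8])]
323 228
to lid [ 0.10858582 -0.32520952  0.0043891 ] [-2.51714821e-01 -2.30800916e-01  1.87045160e+00 -4.47225015e-05
  1.49623761e+00  8.49357482e-01]
```

View pics/c5.png

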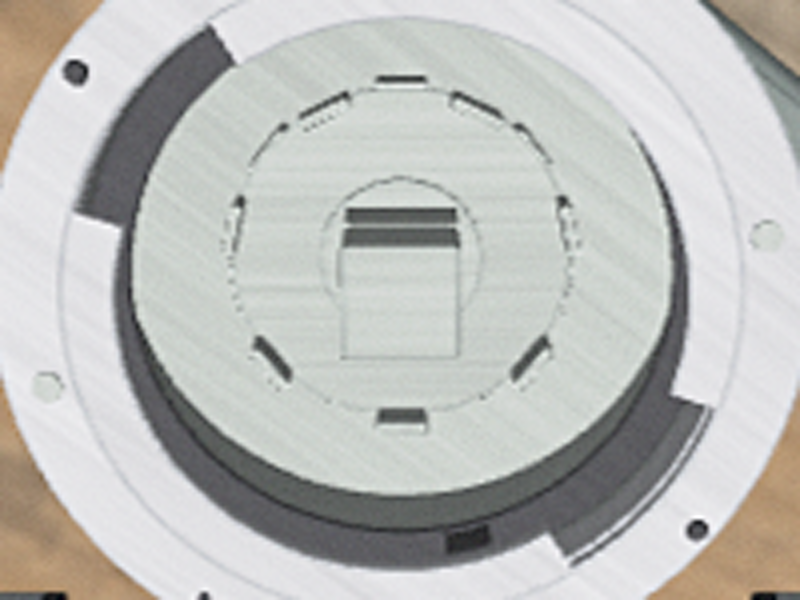

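The disc is home: its hub top spans rows 214.8–242.3 and columns 309–338, as predicted for a 115 mm height, and it is centred. That was my tenth picture, so from here I measure by image code only. On to the lid.

Request:
{"api": "servo_tool", "payload": {
  "increments": [
    [[8.5, 10.9, -32.5, 0, 0], [8.5, 10.9, -32.5, 0, 0], [8.5, 10.9, -32.5, 0, 0], [8.5, 10.9, -32.5, 0, 0], [8.5, 10.9, -32.5, 0, 0]]
  ]
}}

```text
t: 9.45
tool_pos: [0.4689, 0.1951, 0.2493]
tool_rot: [3.055, 0.731, -0.006]
contact_force: [0.4, -0.0, 0.8]
opening: 0.0851
grip_force: 0.0
```

Request:
{"api": "servo_tool", "payload": {
  "increments": [
    [[8.5, 4.5, -13.5, 0, 0], [8.5, 4.5, -13.5, 0, 0], [8.5, 4.5, -13.5, 0, 0], [8.5, 4.5, -13.5, 0, 0], [8.5, 4.5, -13.5, 0, 0]]
  ]
}}

```text
t: 9.95
tool_pos: [0.4484, 0.3344, 0.2493]
tool_rot: [3.053, 0.734, -0.007]
contact_force: [0.3, -1.3, 0.4]
opening: 0.0847
grip_force: 0.0
```

```bash
cat >> h.py <<'E'
def blobs(t,lo,hi,amin):
    im=load(t)[3].astype(int);m=((im.max(2)<=hi)&(im.min(2)>=lo)&(im.max(2)-im.min(2)<30)).astype(np.uint8)
    n,l,s,c=cv2.connectedComponentsWithStats(m)
    for i in range(1,n):
        if s[i,4]>amin:
            r=cv2.minAreaRect(np.argwhere(l==i)[:,::-1].astype(np.float32))
            print(t,'bbox',s[i],'c',np.round(c[i],1),'rect',np.round(r[0],1),np.round(r[1],1),round(r[2],1))
E
python3 - <<'E'
from h import *
o=grab('wrist','w7');M=R.from_rotvec(o['tool_rot']).as_matrix();print(o['tool_pos'],o['t'],o['q'],'az',np.degrees(np.arctan2(M[1,0],M[0,0])))
print(proj('w7',(.458,.285,.052)),proj('w7',(.458,.285,.0215)))
blobs('w7',0,45,300);blobs('w7',170,255,1500)
E
```

```text
[0.44843313 0.33442283 0.2492946 ] 9.95 [ 5.07981906e-01 -9.99547561e-02  1.76467791e+00 -5.01128653e-04
  1.48151236e+00  1.60708772e+00] az 27.02841384705207
[378.94095538 221.82971844] [374.60191335 212.74633883]
w7 bbox [620  12  20  33 336] c [632.4  25.1] rect [629.5  28. ] [32. 19.] 90.0
w7 bbox [375 177  42  80 522] c [393.3 210.9] rect [396.1 216.2] [81.4 21.6] 72.6
w7 bbox [   0  221  130  135 2608] c [ 45.4 289.5] rect [ 55.8 306.2] [153.4  83.6] 59.4
w7 bbox [    0   256   640   224 42581] c [314.2 420.8] rect [319.5 367.5] [223. 639.] 90.0
w7 bbox [   43     0   313   270 25882] c [228.6  95.3] rect [199.  134.5] [269. 312.] 90.0
w7 bbox [  327   146   131   127 10736] c [392.1 207.6] rect [392.  208.5] [130.2 125.8] 1.8
w7 bbox [  62  169  104  124 7825] c [116.1 235.2] rect [114.7 232.1] [ 93.3 117.3] 17.7
w7 bbox [  42  264  163   87 4567] c [126.9 307.4] rect [127.3 312.3] [ 74.8 164. ] 79.4
w7 bbox [  196   275   110   178 11884] c [251.4 365.4] rect [251.4 365.2] [103.4 177.1] 5.0
w7 bbox [   0  333  105  103 3642] c [ 29.4 377.6] rect [ 52. 384.] [102. 104.] 90.0
```

Request:
{"api": "servo_tool", "payload": {
  "increments": [
    [[8.5, 0, 5.5, 5, 0], [8.5, 0, 5.5, 5, 0], [8.5, 0, 5.5, 5, 0], [8.5, 0, 5.5, 5, 0], [8.5, 0, 5.5, 5, 0]]
  ]
}}

```text
t: 10.5
tool_pos: [0.4751, 0.2853, 0.2032]
tool_rot: [-3.055, -0.73, -0.003]
contact_force: [-0.1, -0.4, 0.3]
opening: 0.0849
grip_force: 0.0
```

```bash
cat > lid.py <<'E'
from h import *
def lid(t,c0):
    K,Rw,tt,im=load(t);u,v=proj(t,c0);g=im.max(2).astype(int)
    m=((im.min(2)>150)&(im.max(2).astype(int)-im.min(2)<30)).astype(np.uint8)
    n,l,s,c=cv2.connectedComponentsWithStats(m);i=max((k for k in range(1,n)),key=lambda k:s[k,4]-1000*(np.hypot(c[k][0]-u,c[k][1]-v)>60))
    cn=max(cv2.findContours((l==i).astype(np.uint8),cv2.RETR_EXTERNAL,cv2.CHAIN_APPROX_NONE)[0],key=cv2.contourArea)
    # back-project plate rim to z=.0215 and fit circle
    P=np.array([onz(t,p[0],.0215)[:2] for p in cn]);
    from scipy.optimize import least_squares
    f=least_squares(lambda x:np.hypot(*(P-x[:2]).T)-x[2],[*P.mean(0),.063],loss='soft_l1',f_scale=.0005).x
    hull=cv2.convexHull(cn);H=np.zeros(g.shape,np.uint8);cv2.fillPoly(H,[hull],1)
    res=(g<70)&(H>0);d=res.astype(np.uint8)
    n,l,s,c=cv2.connectedComponentsWithStats(d);k=1+np.argmax(s[1:,4])
    pts=np.argwhere(l==k)[:,::-1].astype(np.float32);r=cv2.minAreaRect(pts)
    r_=np.hypot(*(P-f[:2]).T);far=P[r_>f[2]+.0025]-f[:2]
    print(t,'plate',f,'handle rect',r,'npx',s[k,4],'pointer az',np.round(np.degrees(np.arctan2(far[:,1],far[:,0]))))
    vals=g[(H>0)];print(np.percentile(vals,[1,5,10,15,20,30]))
    B=cv2.boxPoints(r);W=np.array([onz(t,b,.052)[:2] for b in B]);e=np.diff(np.vstack([W,W[:1]]),axis=0)
    print('handle at z.052: c',W.mean(0),'edges',np.round(np.linalg.norm(e,axis=1),4),np.round(np.degrees(np.arctan2(e[:,1],e[:,0]))%180,1))
    return f,r
E
python3 - <<'E'
from lid import *
o=grab('wrist','w8');M=R.from_rotvec(o['tool_rot']).as_matrix();print(o['tool_pos'],o['t'])
c=onz('w7',(392,208.5),.0215);print(c)
a,ra=lid('w7',c);b,rb=lid('w8',c)
print('handle tri',tri(('w7',ra[0]),('w8',rb[0])))
E
```

```text
[0.47510911 0.28530012 0.20321696] 10.5
[0.46916037 0.27230814 0.0215    ]
w7 plate [0.48326115 0.4468304  0.08583978] handle rect ((112.66905975341797, 63.491397857666016), (135.20217895507812, 59.728172302246094), 60.524105072021484) npx 3615 pointer az [  87.   87.   87.   87.   87.   87.   87.   87.   87.   87.   87.   87.
   87.   87.   87.   87.   87.   87.   87.   87.   87.   87.   87.   87.
   87.   87.   87.   87.   87.   87.   87.   87.   87.   87.   87.   87.
   87.   87.   87.   87.   86.   87.   86.   86.   87.   86.   86.   86.
   86.   86.   86.   86.   86.   86.   86.   86.   86.   86.   86.   86.
   86.   86.   86.   86.   86.   86.   86.   86.   86.   86.   86.   86.
   86.   86.   85.   86.   85.   86.   85.   85.   86.   85.   85.   85.
   85.   85.   85.   85.   85.   85.   85.   85.   85. -162. -163. -163.
 -163. -164. -164. -164. -164. -165. -164. -165. -165. -165. -165. -165.
 -165. -165. -166. -166. -166. -166. -166. -167. -167. -167. -168. -167.
 -168. -168. -168. -168. -168. -168. -169. -168. -168. -169. -169. -169.
 -169. -169. -169. -170. -170. -170. -171
[... 4895 characters left out ...]
 -88.  -87.  -86.  -86.  -85.  -84.  -84.  -84.  -83.  -83.
  -82.  -82.  -82.  -81.  -80.  -80.  -79.  -78.  -78.  -78.  -78.  -79.
  -80.  -80.  -80.  -80.  -80.  -79.  -79.  -78.  -77.  -77.  -77.  -76.
  -77.  -77.  -78.  -79.  -79.  -80.  -81.  -82.  -82.  -83.  -83.  -84.
  -85.   -5.   -5.   -4.   -3.   -2.   -2.   -1.   -0.    1.    1.    2.
    2.    9.   10.   11.   11.   11.   12.   13.   13.   14.   15.   15.
   15.   15.   16.   16.   16.   17.   18.   18.   19.   19.   20.   21.
   21.   22.   22.]
[ 52.  88. 105. 135. 160. 187.]
handle at z.052: c [0.37914048 0.39084241] edges [0.0231 0.005  0.0231 0.0051] [179.5  92.3 179.8  91.7]
handle tri [0.53376295 0.34805966 0.34469407]
```

```bash
sed -i 's/im.min(2)>150/im.min(2)>165/; s/i=max((k for.*$/i=min((k for k in range(1,n) if s[k,4]>5000),key=lambda k:np.hypot(s[k,0]+s[k,2]\/2-u,s[k,1]+s[k,3]\/2-v));print(s[i])/' lid.py
sed -i "s/'pointer az',.*)/'pointer az',np.unique(np.round(np.degrees(np.arctan2(far[:,1],far[:,0])))))/" lid.py
python3 - <<'E'
from lid import *
c=onz('w7',(392,208.5),.0215)
a,ra=lid('w7',c);b,rb=lid('w8',c)
print('handle tri',tri(('w7',ra[0]),('w8',rb[0])))
E
```

```text
[  327   146   131   127 10744]
w7 plate [0.4661255  0.2705454  0.06186301] handle rect ((393.7500305175781, 214.75003051757812), (86.64642333984375, 26.87936019897461), 71.56505584716797) npx 2100 pointer az [-134. -133. -132.  -85.  -84.  -83.  -82.  -81.  -80.   47.   48.   49.]
[ 28.   47.   56.   67.  201.4 233. ]
handle at z.052: c [0.46848636 0.27563531] edges [0.0223 0.0794 0.024  0.0799] [135.7  48.4 137.2  47.2]
[  262   155   151   142 13614]
w8 plate [0.46651937 0.27010161 0.06180445] handle rect ((336.1512145996094, 232.83905029296875), (98.47663879394531, 30.42207145690918), 69.775146484375) npx 2569 pointer az [-134. -133. -132. -131.  -84.  -83.  -82.  -81.  -80.  -79.   46.   47.
   48.   49.]
[ 27.  49.  59.  69. 199. 233.]
handle at z.052: c [0.4710531  0.27231148] edges [0.0223 0.078  0.0241 0.0788] [137.2  47.4 139.   46. ]
handle tri [0.46530794 0.26908565 0.02646684]
```

Request:
{"api": "servo_tool", "payload": {
  "increments": [
    [[8.5, -1.5, 0.9, 2, -8], [8.5, -1.5, 0.9, 6, -16], [8.5, -1.5, 0.9, 10, -20.5], [8.5, -1.5, 0.9, 11, -20.5], [8.5, -1.5, 0.9, 11, -20.5]]
  ],
  "newtons": 80
}}

```text
t: 11.05
tool_pos: [0.4643, 0.2705, 0.091]
tool_rot: [-2.877, -1.262, 0.005]
contact_force: [0.7, -0.8, 0.1]
opening: 0.0847
grip_force: 0.0
```

Request:
{"api": "servo_tool", "payload": {
  "increments": [
    [[8.5, 0, 0, 2, 0], [8.5, 0, 0, 4, 0], [8.5, 0, 0, 4.6, 0], [8.5, 0, 0, 4.6, 0], [6, 0, 0, 4.6, 0]]
  ]
}}

```text
t: 11.55
tool_pos: [0.4667, 0.2711, 0.0481]
tool_rot: [2.877, 1.263, 0.005]
contact_force: [0.4, 0.9, 0.1]
opening: 0.0729
grip_force: 0.0
```

Request:
{"api": "servo_tool", "payload": {
  "increments": [
    [[4, 0, 0, 0, 0], [2, 0, 0, 0, 0], [0.5, 0, 0, 0, 0], [0.5, 0, 0, 0, 0], [0.5, 0, 0, 0, 0]]
  ]
}}

```text
t: 12.05
tool_pos: [0.4658, 0.2706, 0.0466]
tool_rot: [2.876, 1.263, 0.002]
contact_force: [0.7, 0.1, 3.7]
opening: 0.0142
grip_force: 80.3
```

Request:
{"api": "servo_tool", "payload": {
  "increments": [
    [[0.5, 0, 0, 0, 0], [0.5, 0, 0, -0.5, 0], [0.5, 0, 0, -3, 0], [0.5, 0, 0, -8, 0], [0.5, 0, 0, -13, 0]]
  ]
}}

```text
t: 12.55
tool_pos: [0.4634, 0.2697, 0.175]
tool_rot: [-2.876, -1.263, 0.008]
contact_force: [0.8, 0.6, -2.9]
opening: 0.0143
grip_force: 79.3
```

Request:
{"api": "servo_tool", "payload": {
  "increments": [
    [[0.5, 0, 0, -6, 0], [0.5, 0, 0, -8, 0], [0.5, 0, 0, -8, 0], [0.5, 0, 0, -8, 0], [0.5, 0, 0, -8, 0]]
  ]
}}

```text
t: 13.05
tool_pos: [0.4639, 0.2698, 0.2525]
tool_rot: [-2.876, -1.263, 0.009]
contact_force: [0.4, 0.0, -3.3]
opening: 0.0141
grip_force: 79.5
```

Request:
{"api": "servo_tool", "payload": {
  "increments": [
    [[0.5, -21, 25.1, 0, -31.5], [0.5, -21, 25.1, 0, -31.5], [0.5, -21, 25.1, 0, -31.5], [0.5, -21, 25.1, 0, -31.5], [0.5, -21, 25.1, 0, -31.5]]
  ]
}}

```text
t: 13.55
tool_pos: [0.4941, 0.0432, 0.2527]
tool_rot: [-2.419, -1.998, 0.005]
contact_force: [1.2, 0.6, -2.4]
opening: 0.0149
grip_force: 79.5
```

```bash
python3 - <<'E'
from h import *
o=ctrl.get_obs();M=R.from_rotvec(o['tool_rot']).as_matrix();print(o['tool_pos'],o['t'],'az',np.degrees(np.arctan2(M[1,0],M[0,0])))
print('delta',M.T@(np.array([.5075,-.0548,.25])-o['tool_pos']))
E
```

```text
[0.49409204 0.04324937 0.25274454] 13.55 az 79.1189907085994
delta [-0.09375472  0.03168917  0.00261402]
```

Request:
{"api": "servo_tool", "payload": {
  "increments": [
    [[0.5, -9.4, 3.2, 0, 0], [0.5, -9.4, 3.2, 0, 0], [0.5, -9.4, 3.2, 2, 0], [0.5, -9.4, 3.2, 6, 0], [0.5, -9.4, 3.2, 7, 0]]
  ]
}}

```text
t: 14.05
tool_pos: [0.5045, -0.0534, 0.1783]
tool_rot: [-2.418, -1.988, 0.012]
contact_force: [-1.2, 0.0, -3.6]
opening: 0.0147
grip_force: 79.3
```

Request:
{"api": "servo_tool", "payload": {
  "increments": [
    [[0.5, 0, 0, 0, 0], [0.5, 0, 0, 0.4, 0], [0.5, 0, 0, 0.8, 0], [0.5, 0, 0, 1, 0], [0.5, 0, 0, 1, 0]]
  ]
}}

```text
t: 14.55
tool_pos: [0.5091, -0.0537, 0.1766]
tool_rot: [2.425, 1.997, 0.001]
contact_force: [0.2, 0.2, -2.7]
opening: 0.0143
grip_force: 79.4
```

Request:
{"api": "servo_tool", "payload": {
  "increments": [
    [[0.5, -0.1, -0.1, 0.4, 0], [0.5, -0.1, -0.1, 0.8, 0], [0.5, -0.1, -0.1, 1.2, 0], [0.5, -0.1, -0.1, 1.4, 0], [0.5, -0.1, -0.1, 1.4, 0]]
  ]
}}

```text
t: 15.05
tool_pos: [0.5073, -0.0546, 0.1613]
tool_rot: [-2.425, -1.996, 0.001]
contact_force: [-0.1, -0.6, -2.7]
opening: 0.0145
grip_force: 79.4
```

Request:
{"api": "servo_tool", "payload": {
  "increments": [
    [[0.5, 0, 0, 0.3, 0], [0.5, 0, 0, 0.6, 0], [0.5, 0, 0, 0.9, 0], [0.5, 0, 0, 1, 0], [0.5, 0, 0, 1, 0]]
  ]
}}

```text
t: 15.55
tool_pos: [0.5075, -0.0547, 0.1517]
tool_rot: [-2.425, -1.996, 0.001]
contact_force: [0.5, 1.2, -2.5]
opening: 0.0143
grip_force: 79.4
```

Request:
{"api": "servo_tool", "payload": {
  "increments": [
    [[0.5, 0, 0, 0.05, 0], [0.5, 0, 0, 0.1, 0], [0.5, 0, 0, 0.1, 0], [0.5, 0, 0, 0.1, 0], [0.5, 0, 0, 0.1, 0]]
  ]
}}

```text
t: 16.05
tool_pos: [0.5078, -0.0547, 0.1511]
tool_rot: [2.426, 1.996, 0.0]
contact_force: [0.6, 0.0, -2.1]
opening: 0.0149
grip_force: 79.8
```

Request:
{"api": "servo_tool", "payload": {
  "increments": [
    [[0.5, 0, 0, 0.05, 0], [0.5, 0, 0, 0.1, 0], [0.5, 0, 0, 0.1, 0], [0.5, 0, 0, 0.1, 0], [0.5, 0, 0, 0.1, 0]]
  ]
}}

```text
t: 16.55
tool_pos: [0.5078, -0.0547, 0.1511]
tool_rot: [2.426, 1.996, 0.0]
contact_force: [-4.8, 1.2, 4.5]
opening: 0.0144
grip_force: 80.7
```

Request:
{"api": "servo_tool", "payload": {
  "increments": [
    [[0.5, 0, 0, -0.05, 5], [0.5, 0, 0, -0.05, 10], [0.5, 0, 0, -0.05, 15], [0.5, 0, 0, -0.05, 20], [0.5, 0, 0, -0.05, 25]]
  ]
}}

```text
t: 17.05
tool_pos: [0.5079, -0.0546, 0.1511]
tool_rot: [2.802, 1.42, 0.001]
contact_force: [-3.7, 1.4, 3.0]
opening: 0.0146
grip_force: 80.3
```

```bash
python3 - <<'E'
from h import *
o=ctrl.get_obs();M=R.from_rotvec(o['tool_rot']).as_matrix();print(o['tool_pos'],o['t'],'az',np.degrees(np.arctan2(M[1,0],M[0,0])),o['contact_force'],o['wrist_torque'])
E
```

```text
[ 0.50793986 -0.05462533  0.15108351] 17.05 az 53.753414217664684 [-3.68229777  1.3728037   3.04358195] [0.18894304 0.36884412 0.23060737]
```

Smooth so far, at az 53.8 with 0.23 N m resistance. Finish to az 37.

Request:
{"api": "servo_tool", "payload": {
  "increments": [
    [[0.5, 0, 0, 0, 4], [0.5, 0, 0, 0, 8], [0.5, 0, 0, 0, 12], [0.5, 0, 0, 0, 16], [0.5, 0, 0, 0, 17]]
  ]
}}

```text
t: 17.55
tool_pos: [0.5079, -0.0542, 0.1511]
tool_rot: [-2.979, -0.995, -0.001]
contact_force: [-2.7, 3.4, 4.2]
opening: 0.0148
grip_force: 80.4
```

Request:
{"api": "servo_tool", "payload": {
  "increments": [
    [[0.5, 0, 0, 0, 0], [0.5, 0, 0, 0, 0], [0.5, 0, 0, 0, 0], [0.5, 0, 0, 0, 0], [0.5, 0, 0, 0, 0]]
  ]
}}

```text
t: 18.05
tool_pos: [0.5079, -0.0542, 0.1511]
tool_rot: [-2.979, -0.996, -0.001]
contact_force: [-2.6, 4.3, 5.0]
opening: 0.0146
grip_force: 80.7
```

```bash
python3 - <<'E'
from h import *
o=grab('wrist','w9');grab('side','d9');M=R.from_rotvec(o['tool_rot']).as_matrix();P=o['tool_pos'];print(P,o['t'],'az',np.degrees(np.arctan2(M[1,0],M[0,0])),o['contact_force'],o['wrist_torque'],o['grip_force'])
# polar profile of the rim, plate top z=.126 r .061-.067 (pointer) and collar marks r=.070 z=.1205
K,Rw,t,im=load('w9');g=cv2.cvtColor(im,cv2.COLOR_BGR2GRAY).astype(np.float32)
th=np.radians(np.arange(-10,105,2.))
for z,r in((.1235,.0645),(.1235,.0655),(.12,.069),(.12,.071),(.12,.073)):
    Q=np.array([proj('w9',(.5075+r*np.cos(a),-.0548+r*np.sin(a),z)) for a in th],np.float32)
    v=cv2.remap(g,Q[:,0].copy(),Q[:,1].copy(),cv2.INTER_LINEAR).ravel();print(r,list(zip(np.degrees(th).round().astype(int).tolist(),v.astype(int).tolist())))
print(Q[0],Q[-1])
E
```

```text
[ 0.50790498 -0.05421712  0.15111783] 18.05 az 36.97925892531186 [-2.64515349  4.3425074   5.01630601] [0.62628959 0.4418209  0.23022123] 80.69952964782715
0.0645 [(-10, 228), (-8, 227), (-6, 227), (-4, 227), (-2, 225), (0, 225), (2, 224), (4, 225), (6, 224), (8, 223), (10, 222), (12, 225), (14, 227), (16, 225), (18, 225), (20, 229), (22, 230), (24, 228), (26, 227), (28, 227), (30, 227), (32, 226), (34, 228), (36, 224), (38, 224), (40, 230), (42, 230), (44, 225), (46, 229), (48, 226), (50, 227), (52, 227), (54, 225), (56, 226), (58, 221), (60, 221), (62, 225), (64, 228), (66, 227), (68, 222), (70, 223), (72, 222), (74, 227), (76, 223), (78, 223), (80, 229), (82, 226), (84, 224), (86, 225), (88, 226), (90, 226), (92, 225), (94, 228), (96, 225), (98, 227), (100, 227), (102, 227), (104, 220)]
0.0655 [(-10, 227), (-8, 228), (-6, 227), (-4, 228), (-2, 229), (0, 228), (2, 225), (4, 223), (6, 225), (8, 225), (10, 223), (12, 221), (14, 223), (16, 227), (18, 226), (20, 227), (22, 229), (24, 229), (26, 224), (28, 227), (30, 223), (32, 227), (34, 226), (36, 226), (38, 223), (40, 227), (42, 229)
[... 1611 characters left out ...]
 (104, 222)]
0.073 [(-10, 210), (-8, 213), (-6, 198), (-4, 218), (-2, 190), (0, 216), (2, 214), (4, 216), (6, 214), (8, 217), (10, 215), (12, 215), (14, 219), (16, 220), (18, 216), (20, 217), (22, 216), (24, 216), (26, 223), (28, 217), (30, 225), (32, 224), (34, 218), (36, 217), (38, 180), (40, 222), (42, 223), (44, 223), (46, 224), (48, 223), (50, 223), (52, 222), (54, 222), (56, 223), (58, 224), (60, 221), (62, 218), (64, 222), (66, 228), (68, 227), (70, 218), (72, 223), (74, 223), (76, 224), (78, 222), (80, 225), (82, 226), (84, 223), (86, 221), (88, 224), (90, 223), (92, 222), (94, 225), (96, 223), (98, 227), (100, 225), (102, 223), (104, 222)]
[454.06204 189.54088] [167.32874 238.61702]
```

The collar's rib reads az 38° and the pip 79°. The gripper, square on the handle, stands at 37°, the lid is flat and it is gripped at 80 N. Handing in.

```bash
python3 -c "
from station import ctrl
print(ctrl.finish_job())"
```

```text
the job is handed in; nothing more can be done
None
```

I handed the job in at about 18 s with the mixing disc fully home, the lid flat on the collar, and the gripper holding it at 80 N, about 1° from the single rib; the hand-in returned no verdict. I didn't see the lid's pointers directly: that position comes from the gripper's angle on the handle.

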